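Caliper-check a spacer plate and show its code to the reader

ROBOT

A 6-joint arm with a two-finger parallel gripper is mounted at the origin on the work surface. World frame = base frame: x ahead of the robot, y to its left, z up, the work surface at z = 0. Lengths are in mm, angles in rad, forces in N, time in s.
With the tool pointing down it reaches from about 275 to 1000 mm from the base axis. Payload 8.4 kg.
Tool frame: the origin (TCP) lies at the very end of the fingers, on their centre line; the grasp point (between the pads) lies 19 mm behind it; z points along the fingers, y is the line along which they close (so a half turn about z gives the same grasp; the last joint's range is limited). The gripper opens to 85 mm and grips with 20 to 120 N. Pads are 22 mm wide; open, the fingers measure 114 mm over their backs; the gripper's body (76 mm by 85 mm) begins 54 mm behind the grasp point. The pads swing forward as they close: fully open they stand 13 mm farther back than shut.
Start: joints at [1.343, 0.353, 1.633, -0, 1.155, -0.002], TCP at [139.927, 609.137, 231.281] pointing down, gripper open.
Joint ranges: [-2.63, 2.63], [-0.92, 2.1], [0.06, 2.66], [-1.3, 4.44], [0, 2.69], [-3.02, 3.02]. Speed limits (rad/s): [2.22, 2.22, 2.79, 3.14, 3.14, 3.14].

INTERFACE

Orientations are given as [roll, pitch, yaw] about the fixed x, y, z axes, in that order (R = Rz(yaw) Ry(pitch) Rx(roll)).
In Python, from rig import sensors, grab_frame, camera_params, order gives the robot as it stands. The module is installed in compiled form; this text tells all that it offers.
- The arm moves only by the tool move_arm, never from a script. Its argument "motion" is a list of rows, each a list of 7 numbers: the turn, a rotation vector about the tool's x, y, z in rad, then the shift along the tool's x, y, z in m, then the finger opening in m, from 0 to 0.0854. A call has 1 to 8 rows; each row is the pose to reach, as a shift and turn from the pose commanded when the call began, along the tool's axes at that moment; what a row does not reach only later rows make up. A row lasts 1/8 s, in which the tool goes at most 62.5 mm and 10.7 degrees, less where a joint would pass 70% of its speed; a pose out of reach is approached as far as the arm can. A call with a gripper value outside its range is refused whole. The fingers move at their own pace and stop on an object; "grip_force" is the grip in N (left out, the last holds). Time passes only in rows, so rows that repeat a pose let the fingers close. It gives the time, the measured TCP pose, the force, the opening and the grip force at its end, in the units of the state.
- sensors.sense(): the state, without advancing time (a new reading comes with each control period).
- grab_frame(name): name is "side" or "top"; returns (picture, depth): 480x640x3 uint8, red, green, blue; 480x640 float32, mm along the optical axis (not along the pixel's ray), 0 where there is no reading.
- camera_params(name): a dict with "camera_matrix" (3x3 intrinsics, pixels), "k1" (the pictures are not rectified: a ray, as slopes to the right and down, at radius r is drawn at 1 + k1 r^2 times it, then the intrinsics apply), "world_from_camera" (4x4, takes a point from camera to world coordinates). Camera axes: x right, y down, z forward; pixel columns grow to the right and rows downward; lengths in mm; the calibration is good to about 2 mm. A picture is of the moment at which its call begins. camera_params takes no time and is no camera call.
- order.sign_off(): hands the job in; it is judged then, once.
The state is a dict: "clock": time; "qpos": joint angles; "qvel": joint speeds; "joint_efforts": joint torques, N m; "eef_pos": TCP position; "tcp_rot": TCP orientation; "contact_force": force on the tool from outside, world axes, zero at the start; "wrist_torque": the same for the moment, N m; "opening": opening from 0.0 (shut) to 1.0 (fully open); "grasp_force": force on a finger pad.
Only numpy, scipy, OpenCV 4.12 (cv2) and the standard library are available. Lean on these libraries where they do the work, as an engineer would, in place of code of your own. Each camera call takes 0.05 s, during which the arm holds its last target. There are 200 camera calls.

TASK

Lay the loose aluminium spacer plate flat on the rest bar of the bench caliper and, by the orange thumb grip, slide the jaw gently shut across the plate's width until it presses the plate against the fixed jaw, then back the jaw off to free the plate. Then pick the plate up by its plain end and finish holding it, still in the gripper: level, label face up, with the frosted code end (the end with the small corner notch) pointing at the code reader and its code over the red cross, about 15 cm above the table. Leave the shafts, bearings, gearbox housing and screwdriver where they are.

Things in the scene. Friction and masses are not known exactly. Their poses are not given: they have to be found in the camera images.
- plate: aluminium spacer plate, 110 long (own x) x 32 wide (own y) x 10 mm thick, about 0.1 kg, lying flat, label face up (+z). Origin: centre of its underside. Its +x end is the frosted code end (last 27 mm of the top face paler, with a faint grey code); an 8 x 8 mm notch is cut out of the corner at +x, +y. Its -x end is plain
- code (a point): centre of the code on the plate's top face, 43 mm from the plate's centre towards the notched end, 10 mm above its underside; axes as the plate's
- plain_end (a point): grip point of the plate at mid thickness, 39 mm from its centre towards the plain end; axes as the plate's
- caliper: bench caliper on a T-shaped cast base, 12 mm thick, 262 mm along y, fixed; origin on the table under the centre of its rest bar. A flat beam runs along y at x = 80 to 96, z = 43 to 48 mm; both jaws point from it to -x (towards the robot). Highest part: thumb grip, 85 mm. A plate is laid with its length along x, one end between the jaws, the other sticking out to -x, clear of them
- rest (a point): centre of the top of the caliper's rest bar (bar 95 mm along x, from -50 to +45 mm, 20 mm wide in y, top 40 mm above the table); axes as the caliper's. Laid with its centre here and its length along x, the plate's side is 5 mm from the fixed jaw and its far end 25 mm short of the beam
- fixed_face (a point): centre of the fixed steel jaw's measuring face (60 mm along x, 8 mm high): 50 mm in x and 21 mm in y from the caliper's origin, 45 mm above the table, looking to the caliper's -y; axes as the caliper's
- jaw_face (a point): centre of the sliding jaw's measuring face (60 mm along x, 8 mm high, 45 mm above the table), which looks to the caliper's +y at the fixed jaw; axes as the caliper's
- slider (a joint): opening between the two jaw faces in m: 0 shut, at most 0.10; reads 0.032 shut on the plate's width. Starts open 0.058 to 0.080. It closes towards the caliper's +y, slides with about 0.8 N of friction and stays where it is left
- thumb (a joint): spring travel of the thumb carriage in m, 0 relaxed to 0.012 at its stop: pushing the thumb grip to +y compresses a spring of 0.7 N per mm that pushes the jaw, so that travel once the jaw stands on the plate is the measuring force. Pulled to -y it is at its 0 stop and draws the jaw open
- thumb_grip (a point): middle of the orange upright thumb grip: a fin 16 (caliper x) x 12 (caliper y) mm, free from z = 56 to 85 mm (point at 72 mm above the table). The black slider housing in front of it and the carriage under it are 56 mm high. Axes as the caliper's
- reader: code reader, fixed: white base plate 220 (own x) x 120 x 8 mm with a red cross 60 mm from the centre towards -x; 30 mm post 328 mm high at x = +90 mm; dark head with red window, looking down and to -x at 45 degrees. Origin: under the centre of the base. To point at the reader is to point along its +x
- read_spot (a point): point the reader looks at: straight above the red cross, 150 mm above the table, 130 mm in front of the window; axes as the reader's
- shaft_a: steel shaft with bronze worm wheel, standing, 118 mm high, 70 mm across, 0.75 kg, bystander; origin at its foot
- shaft_b: like shaft_a, bystander
- bearing_a: ball bearing lying flat, 52 mm across, 15 mm high, bystander; origin at its underside
- bearing_b: like bearing_a, bystander
- housing: grey gearbox housing, 95 x 105 mm, 96 mm high, 2 kg, bystander; origin at its underside
- screwdriver: screwdriver lying on the table near the robot, bystander
Things that resemble listed ones, but are neither listed nor needed, are in the scene too. What is shaped like the plate but blue, brown or purple is not meant.

How it is judged:
By the outcome, as a careful person would: the job done as asked, in the order asked, and still so for the second after the job is handed in, while the arm keeps its last pose, push and grip.
It also fails if it takes over 61 s, if anything falls off the work surface, if the arm or the gripper's body presses on something with over 40 N, if the wrist force passes 120 N, or if a joint passes its speed limit or range.

## Working session

There is one attempt and no reset: what is moved stays moved. The work goes in short steps, Python scripts to look and compute and a tool call to move; the robot and the scene stay as the last step left them, time stands still between calls to the robot, and variables do not carry over. Pictures are saved under pics/ and viewed, at most 10 in all, crops included, and the job is handed in when it is done.

Besides the shell and the picture viewer there is one more tool, called after "Call:" as name(argument=value, ...), one argument or row to a line, values as JSON. move_arm: Moves the arm, as the interface text tells. Its arguments: {"type":"object","properties":{"motion":{"type":"array","items":{"type":"array","items":{"type":"number"}}},"grip_force":{"type":"number"}},"required":["motion"]}

```bash
mkdir -p pics; cat > h.py <<'E'
import numpy as np, cv2
from rig import sensors, grab_frame, camera_params, order
def save(n,im,): cv2.imwrite(n,cv2.cvtColor(im,cv2.COLOR_RGB2BGR))
def ray(cam,uv):
    p=camera_params(cam);K=np.array(p["camera_matrix"]);k1=p["k1"];T=np.array(p["world_from_camera"])
    uv=np.atleast_2d(np.array(uv,float));d=(uv-[K[0,2],K[1,2]])/[K[0,0],K[1,1]]
    s=d.copy()
    for _ in range(20): s=d/(1+k1*(s**2).sum(1,keepdims=True))
    return T[:3,3],np.c_[s,np.ones(len(s))]@T[:3,:3].T
def onz(cam,uv,z):
    o,r=ray(cam,uv);return o+r*((z-o[2])/r[:,2])[:,None]
def dep(cam,D,uv):
    o,r=ray(cam,uv);return np.array([o+ri*D[int(v),int(u)] for ri,(u,v) in zip(r,np.atleast_2d(uv))])
E
python3 - <<'E'
from h import *
for c in("top","side"):
    im,D=grab_frame(c);save(f"pics/{c}0.png",im);np.savez(f"{c}0.npz",im=im,D=D)
    p=camera_params(c);print(c,np.round(p["camera_matrix"],1).tolist(),p["k1"],np.round(p["world_from_camera"],3).tolist())
print(sensors.sense())
E
```

```text
top [[435.3, 0.0, 313.3], [0.0, 435.3, 239.1], [0.0, 0.0, 1.0]] -0.0034882383708570034 [[0.007, -0.996, 0.09, 436.89], [-1.0, -0.007, 0.002, -21.517], [-0.002, -0.09, -0.996, 1303.025], [0.0, 0.0, 0.0, 1.0]]
side [[468.1, 0.0, 322.1], [0.0, 468.1, 246.6], [0.0, 0.0, 1.0]] -0.09266434738701722 [[0.989, -0.087, 0.123, 402.938], [-0.151, -0.513, 0.845, -959.879], [-0.01, -0.854, -0.521, 703.21], [0.0, 0.0, 0.0, 1.0]]
{'clock': 0.1, 'qpos': array([ 1.34259450e+00,  3.53582973e-01,  1.63406791e+00,  1.61377069e-06,
        1.15518197e+00, -2.39588474e-03]), 'qvel': array([ 0.0014376 , -0.00118361, -0.00171975,  0.00179251,  0.00130863,
       -0.00072709]), 'joint_efforts': array([-1.02560934e-03, -6.06358981e+01, -3.42817748e+01, -1.21946023e-04,
        4.05696686e-03,  1.31256260e-05]), 'eef_pos': array([139.83298476, 608.71909605, 230.63071056]), 'tcp_rot': array([-3.14035246e+00, -4.44695350e-06,  2.91578606e+00]), 'contact_force': array([ 0.10223043,  0.37756274, -0.85351073]), 'wrist_torque': array([ 0.04758455, -0.01484616, -0.01556965]), 'grasp_force': 0.0, 'opening': 0.9979136865103997}
```

View pics/top0.png

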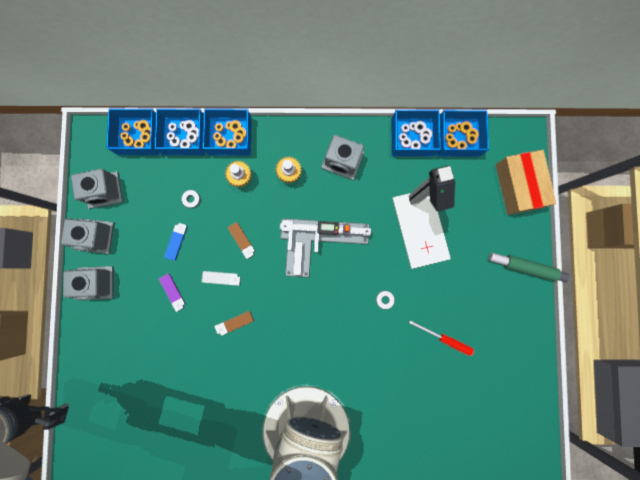

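View pics/side0.png

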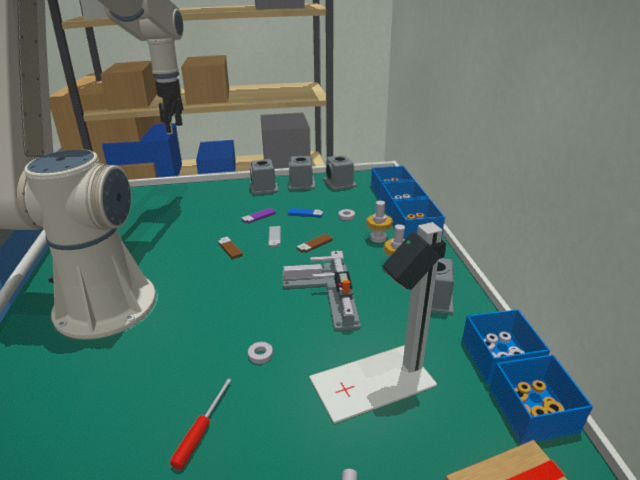

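```bash
python3 - <<'E'
from h import *
d=np.load("top0.npz");im=d["im"];D=d["D"]
a=cv2.resize(im[255:300,190:250],(480,360),interpolation=cv2.INTER_CUBIC)
b=cv2.resize(im[210:285,270:380],(800,545)[0:2] if 0 else (528,360),interpolation=cv2.INTER_CUBIC)
save("pics/plate.png",cv2.resize(np.hstack([a,b]),(800,286)))
hsv=cv2.cvtColor(im,cv2.COLOR_RGB2HSV)
m=((hsv[...,1]<60)&(hsv[...,2]>130)).astype(np.uint8)
roi=np.zeros_like(m);roi[260:297,195:248]=1
c=max(cv2.findContours(m*roi,cv2.RETR_EXTERNAL,cv2.CHAIN_APPROX_NONE)[0],key=cv2.contourArea)
P=onz("top",c[:,0,:],10)[:,:2].astype(np.float32)
print("plate",cv2.minAreaRect(P),dep("top",D,[[221,278]]), P.min(0),P.max(0))
# reader cross
m=((hsv[...,1]>120)&((hsv[...,0]<8)|(hsv[...,0]>172))).astype(np.uint8)
roi=np.zeros_like(m);roi[230:265,405:450]=1
v,u=np.nonzero(m*roi);print("cross",onz("top",[[u.mean(),v.mean()]],8),len(u))
v,u=np.nonzero(m*roi)
m=((hsv[...,1]<40)&(hsv[...,2]>200)).astype(np.uint8);roi=np.zeros_like(m);roi[185:272,390:452]=1
c=max(cv2.findContours(m*roi,cv2.RETR_EXTERNAL,cv2.CHAIN_APPROX_NONE)[0],key=cv2.contourArea)
print("base",cv2.minAreaRect(onz("top",c[:,0,:],8)[:,:2].astype(np.float32)))
# orange
m=((hsv[...,1]>150)&(hsv[...,0]>=3)&(hsv[...,0]<22)).astype(np.uint8);roi=np.zeros_like(m);roi[215:245,320:370]=1
v,u=np.nonzero(m*roi);print("orange px",u.mean(),v.mean(),len(u),onz("top",[[u.mean(),v.mean()]],85))
# caliper base, nongreen
g=((hsv[...,0]>60)&(hsv[...,0]<95)&(hsv[...,1]>100)).astype(np.uint8)
roi=np.zeros_like(g);roi[210:285,272:378]=1
c=max(cv2.findContours((1-g)*roi,cv2.RETR_EXTERNAL,cv2.CHAIN_APPROX_NONE)[0],key=cv2.contourArea)
print("cal",cv2.minAreaRect(onz("top",c[:,0,:],12)[:,:2].astype(np.float32)))
# heights map from depth, rest bar top & beam
H=np.zeros(D.shape+(3,));uu,vv=np.meshgrid(np.arange(270,380),np.arange(210,285))
X=dep("top",D,np.c_[uu.ravel(),vv.ravel()])
for lo,hi,n in((36,44.,"z40"),(45,51,"z48"),(53,60,"z56"),(70,92,"z85"),(8,16,"z12")):
    s=X[(X[:,2]>lo)&(X[:,2]<hi)];print(n,len(s),s.mean(0) if len(s) else "",cv2.minAreaRect(s[:,:2].astype(np.float32)) if len(s)>3 else "")
np.save("X.npy",X)
E
```

```text
plate ((436.7125244140625, 255.14344787597656), (111.8975601196289, 33.994789123535156), 85.65827941894531) [[436.24837142 253.76653958  11.50471964]] [415.97137 200.38199] [456.6476  310.64642]
cross [[ 532.48771206 -356.02089067    8.        ]] 2
base ((590.650390625, -340.98211669921875), (220.14654541015625, 119.33308410644531), 14.261042594909668)
orange px 346.5238095238095 227.85714285714286 21 [[ 579.33623514 -111.87338883   85.        ]]
cal ((523.7816772460938, -50.88031005859375), (272.8772277832031, 171.3415985107422), 86.83108520507812)
z40 252 [511.24995154   1.42542276  40.55820062] ((521.2548828125, -52.82246398925781), (142.47695922851562, 262.0005798339844), 0.5285471081733704)
z48 395 [571.39547242 -19.57209911  48.15745358] ((577.447021484375, -41.526611328125), (155.24339294433594, 247.9182586669922), 29.413667678833008)
z56 281 [580.0140717  -59.61733008  55.9566133 ] ((563.2379150390625, -51.73872375488281), (248.57278442382812, 73.46700286865234), 88.88219451904297)
z85 28 [ 577.78888525 -113.32071616   83.54048256] ((578.0781860351562, -113.42864990234375), (11.584566116333008, 14.373327255249023), 87.3282699584961)
z12 1342 [541.00329078 -24.1987078   12.08311542] ((533.8401489257812, -41.87831115722656), (186.44384765625, 294.95172119140625), 4.847839832305908)
```

View pics/plate.png

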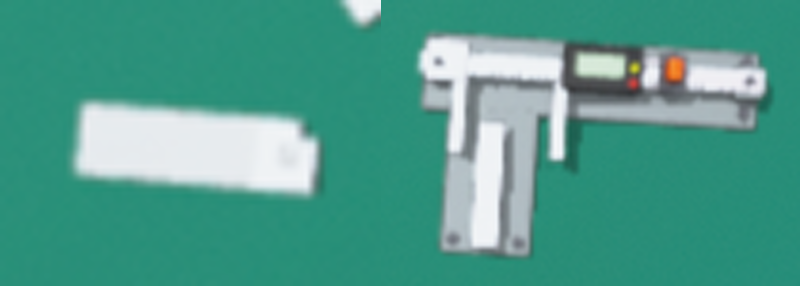

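The plate is the silver-white piece at top-view (221,278). The blue (176,242), browns (240,240) and (234,323), and purple (171,292) are excluded by colour. The crop confirms it: paler code end to the right (world -y) with the notch at upper right. The caliper has its fixed jaw on the left, the sliding jaw at crop (557,130) and the orange fin at (675,68). Next I'll refine the caliper pose.

```bash
python3 - <<'E'
from h import *
d=np.load("top0.npz");im=d["im"]
hsv=cv2.cvtColor(im,cv2.COLOR_RGB2HSV);V=im.min(2)
def blobs(thr,z,k=4):
    m=(V>thr).astype(np.uint8);roi=np.zeros_like(m);roi[212:285,272:378]=1
    for c in cv2.findContours(m*roi,cv2.RETR_EXTERNAL,cv2.CHAIN_APPROX_NONE)[0]:
        if cv2.contourArea(c)>40:
            r=cv2.minAreaRect(onz("top",c[:,0,:],z)[:,:2].astype(np.float32));print(thr,z,cv2.boundingRect(c),np.round(r[0],1),np.round(r[1],1),round(r[2],1))
for t in(195,215,230): blobs(t,40)
# beam centre line: midpoints in bright columns at beam
X=np.load("X.npy")
s=X[(X[:,2]>52)&(X[:,2]<60)&(X[:,1]<-30)];print("housing",s.mean(0),s.min(0),s.max(0))
# base far/right edges: base contour corners
g=((hsv[...,0]>60)&(hsv[...,0]<95)&(hsv[...,1]>100))
roi=np.zeros_like(g);roi[210:285,272:378]=1
m=(~g&roi)
# stem side edges rows 258..272 and bottom edge of the beam base cols 318..365, subpixel not needed
rows=np.arange(256,273);L=[np.nonzero(m[r])[0].min() for r in rows];R=[np.nonzero(m[r,:330])[0].max() for r in rows]
cols=np.arange(322,366);B=[np.nonzero(m[:,c])[0].max() for c in cols]
for n,uv in(("L",np.c_[np.array(L)-.5,rows]),("R",np.c_[np.array(R)+.5,rows]),("B",np.c_[cols,np.array(B)+.5])):
    P=onz("top",uv,12)[:,:2];f=cv2.fitLine(P.astype(np.float32),cv2.DIST_HUBER,0,.01,.01).ravel();print(n,np.degrees(np.arctan2(f[1],f[0])),f[2:])
# image value profile across jaws row at tip
for r in(244,246): print(r,V[r,284:325].tolist())
# side view: rest bar
d=np.load("side0.npz");im=d["im"];V=im.min(2)
for t in(170,190,210):
    m=(V>t).astype(np.uint8);roi=np.zeros_like(m);roi[245:330,275:365]=1
    for c in cv2.findContours(m*roi,cv2.RETR_EXTERNAL,cv2.CHAIN_APPROX_NONE)[0]:
        if cv2.contourArea(c)>40:
            r=cv2.minAreaRect(onz("side",c[:,0,:],40)[:,:2].astype(np.float32));print("side",t,cv2.boundingRect(c),np.round(r[0],1),np.round(r[1],1),round(r[2],1))
hsv=cv2.cvtColor(im,cv2.COLOR_RGB2HSV)
m=(hsv[...,1]>150)&(hsv[...,0]>=3)&(hsv[...,0]<22);v,u=np.nonzero(m[265:310,325:365]);print("side orange",u.mean()+325,v.mean()+265,onz("side",[[u.mean()+325,v.mean()+265]],72))
m=((V>150)).astype(np.uint8);roi=np.zeros_like(m);roi[225:248,266:284]=1
c=max(cv2.findContours(m*roi,cv2.RETR_EXTERNAL,cv2.CHAIN_APPROX_NONE)[0],key=cv2.contourArea)
print("side plate",cv2.minAreaRect(onz("side",c[:,0,:],8)[:,:2].astype(np.float32)))
E
```

```text
195 40 (293, 242, 10, 33) [495.8  27.7] [21.6 94. ] 86.7
195 40 (351, 227, 19, 8) [ 577.5 -154.5] [53.4 17.8] 85.6
195 40 (281, 220, 38, 32) [562.   23.1] [111.1  85. ] 86.1
215 40 (294, 242, 8, 32) [497.   26.7] [18.6 90.7] 87.0
215 40 (351, 228, 16, 6) [ 577.1 -150.2] [14.7 43.8] 0.4
215 40 (281, 221, 36, 29) [583.   33.9] [ 76.8 103.8] 36.7
230 40 (294, 243, 8, 31) [495.8  27.4] [15.9 88.2] 86.5
230 40 (281, 221, 36, 28) [584.   34.6] [ 74.4 103.8] 36.7
housing [580.55463949 -71.73574246  55.84428794] [ 564.19207204 -182.11484678   52.03492781] [599.82187904 -31.73686035  59.88117135]
L 0.7210359 [485.1137    63.580246]
R -1.4926703 [477.31604    -7.9239273]
B 87.08689 [544.79663 -99.06021]
244 [43, 43, 59, 135, 223, 239, 236, 210, 129, 112, 119, 172, 237, 239, 239, 240, 239, 232, 187, 150, 141, 173, 178, 177, 177, 173, 148, 69, 42, 64, 155, 236, 239, 225, 102, 34, 31, 30, 36, 41, 41]
246 [43, 43, 62, 143, 228, 239, 234, 196, 125, 114, 122, 177, 237, 240, 240, 240, 239, 228, 148, 118, 137, 173, 178, 178, 176, 172, 142, 63, 42, 64, 157, 236, 239, 224, 99, 34, 31, 30, 34, 43, 41]
side 170 (344, 298, 9, 16) [ 577.5 -145.4] [55.4 13.9] 87.4
side 170 (285, 265, 36, 5) [495.8  26.1] [17.2 89.2] 86.2
side 170 (335, 259, 8, 12) [587.8  22.4] [52.  12.8] 87.8
side 170 (311, 251, 31, 8) [564.1  74.3] [31.2 82.1] 87.4
side orange 345.5652173913044 285.8369565217391 [[ 579.17275565 -114.22812786   72.        ]]
side plate ((436.3414001464844, 258.93731689453125), (107.26556396484375, 29.282474517822266), 85.8453598022461)
```

```bash
cat >> h.py <<'E'
def go(x,y,z,yaw):
    s=sensors.sense();p=s["eef_pos"];w=s["tcp_rot"][2]
    c,n=np.cos(w),np.sin(w);d=np.array([x,y,z])-p
    t=(w-np.radians(yaw)+np.pi)%(2*np.pi)-np.pi
    print("turn z %.4f shift m %.4f %.4f %.4f |%.0fmm"%(t,(d[0]*c+d[1]*n)/1e3,(d[0]*n-d[1]*c)/1e3,-d[2]/1e3,np.linalg.norm(d)),"rp",np.round(s["tcp_rot"][:2],4),"clk",s["clock"])
E
python3 -c "
from h import *
go(438.6,282.4,70,85.66)"
```

```text
turn z 1.4207 shift m -0.3642 -0.2511 0.1606 |471mm rp [-3.1404 -0.    ] clk 0.1
```

Call:
move_arm(
  motion=[
    [0,0,0.178,-0.0455,-0.0314,0.02,0.06],
    [0,0,0.355,-0.091,-0.0628,0.04,0.06],
    [0,0,0.533,-0.1366,-0.0942,0.06,0.06],
    [0,0,0.71,-0.182,-0.1255,0.08,0.06],
    [0,0,0.888,-0.2276,-0.157,0.1,0.06],
    [0,0,1.065,-0.273,-0.188,0.12,0.06],
    [0,0,1.243,-0.3187,-0.22,0.14,0.06],
    [0,0,1.4207,-0.3642,-0.2511,0.1606,0.06],
  ],
  grip_force=40,
)

```text
clock: 1.1
eef_pos: [439.7, 281.4, 70.0]
tcp_rot: [3.141, -0.0, 1.489]
contact_force: [0.2, 0.3, -0.9]
opening: 0.702
grasp_force: 0.0
```

```bash
python3 -c "
from h import *
go(438.6,282.4,20,85.66);print(sensors.sense())"
```

```text
turn z -0.0057 shift m 0.0009 -0.0011 0.0500 |50mm rp [ 3.1415e+00 -1.0000e-04] clk 1.1
{'clock': 1.1, 'qpos': array([5.66447356e-01, 4.12853938e-01, 1.97903449e+00, 5.60755129e-06,
       7.49536840e-01, 6.47916634e-01]), 'qvel': array([-0.84126351,  0.33880643, -0.0398985 ,  0.00126913, -0.3112774 ,
        0.57424356]), 'joint_efforts': array([ 5.95091924e+00, -5.74905396e+01, -2.10975266e+01, -5.27463597e-02,
        8.32654573e-01, -9.70190875e-01]), 'eef_pos': array([439.66866658, 281.39426903,  70.03129491]), 'tcp_rot': array([ 3.14146150e+00, -1.04068312e-04,  1.48932295e+00]), 'contact_force': array([ 0.20250206,  0.34405271, -0.89297757]), 'wrist_torque': array([-0.02068317, -0.06846796,  0.01789504]), 'grasp_force': 0.0, 'opening': 0.7021548996099454}
```

Call:
move_arm(
  motion=[
    [0,0,0,0,0,0.02,0.06],
    [0,0,0,0,0,0.045,0.06],
    [0,0,0,0,0,0.06,0.06],
    [0,0,0,0,0,0.0685,0.06],
    [0,0,0,0,0,0.0685,0.06],
    [0,0,0,0,0,0.0685,0.02],
    [0,0,0,0,0,0.0685,0.02],
    [0,0,0,0,0,0.0685,0.02],
  ],
)

```text
clock: 2.1
eef_pos: [439.1, 283.3, 3.1]
tcp_rot: [3.141, -0.001, 1.495]
contact_force: [-1.3, -0.4, 6.1]
opening: 0.356
grasp_force: 39.8
```

Call:
move_arm(
  motion=[
    [0,0,0,0,0,0,0.02],
    [0,0,0,0,0,0,0.02],
    [0,0,0,0,0,-0.015,0.02],
    [0,0,0,0,0,-0.05,0.02],
    [0,0,0,0,0,-0.1,0.02],
    [0,0,0,0,0,-0.12,0.02],
    [0,0,0,0,0,-0.12,0.02],
  ],
)

```text
clock: 2.98
eef_pos: [439.8, 283.6, 124.5]
tcp_rot: [3.138, -0.003, 1.495]
contact_force: [0.3, -0.2, -1.0]
opening: 0.357
grasp_force: 40.1
```

```bash
cat > look.py <<'E'
from h import *
import sys
n=sys.argv[1]
a,Da=grab_frame("top");b,Db=grab_frame("side")
np.savez(n+".npz",a=a,Da=Da,b=b,Db=Db)
x0,y0,x1,y1=map(int,sys.argv[2:6]);X0,Y0,X1,Y1=map(int,sys.argv[6:10])
save(f"pics/{n}.png",np.hstack([cv2.resize(a[y0:y1,x0:x1],(400,400),interpolation=3),cv2.resize(b[Y0:Y1,X0:X1],(400,400),interpolation=3)]))
E
python3 look.py pick 180 240 260 320 230 190 310 270
```

```text
(no output)
```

View pics/pick.png

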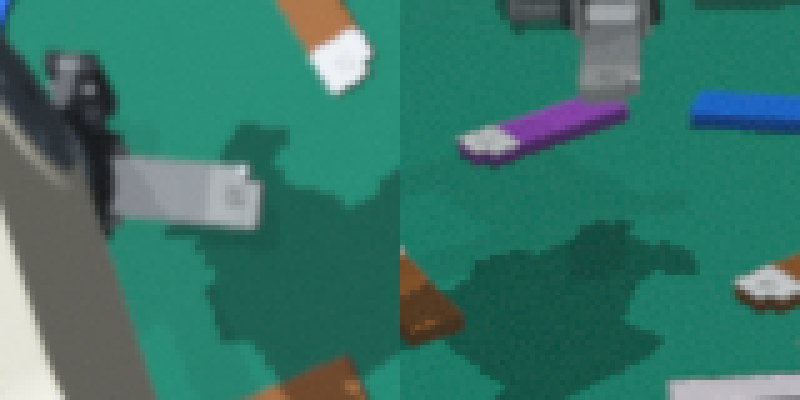

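```bash
python3 - <<'E'
from h import *
d=np.load("pick.npz");D=d["Da"]
uu,vv=np.meshgrid(np.arange(200,236),np.arange(268,290));uv=np.c_[uu.ravel(),vv.ravel()]
X=dep("top",D,uv);X=X[(X[:,2]>80)&(X[:,1]<268)]
print(len(X),X.min(0),X.max(0))
A=np.c_[X[:,:2]-X[:,:2].mean(0),np.ones(len(X))];print(np.linalg.lstsq(A,X[:,2],rcond=None)[0])
r=cv2.minAreaRect(X[:,:2].astype(np.float32));print(r)
s=sensors.sense();print(s["eef_pos"],np.degrees(s["tcp_rot"]))
s=X[:,2];print(np.percentile(s,[5,50,95]))
go(499.5,54.5,110,176.8)
E
```

```text
356 [415.1862273  -21.51668951 119.7151574 ] [ 461.90764525  267.84644287 1303.02479194]
[  1.40720344  -2.28720041 160.41873714]
((429.0665588378906, 124.83906555175781), (290.2737731933594, 40.81669616699219), 85.0557861328125)
[438.32527834 282.65651771 122.06737758] [-1.79997298e+02  3.69533177e-03  8.56636259e+01]
[127.82420958 132.30481316 275.16705287]
turn z -1.5906 shift m -0.2229 0.0783 0.0121 |237mm rp [-3.1415e+00  1.0000e-04] clk 3.075
```

```bash
python3 - <<'E'
from h import *
d=np.load("pick.npz");D=d["Da"]
uu,vv=np.meshgrid(np.arange(204,233),np.arange(268,290));uv=np.c_[uu.ravel(),vv.ravel()]
X=dep("top",D,uv);X=X[(X[:,2]>115)&(X[:,2]<145)&(X[:,1]<262)]
for _ in range(4):
    A=np.c_[X[:,:2]-X[:,:2].mean(0),np.ones(len(X))];c=np.linalg.lstsq(A,X[:,2],rcond=None)[0];e=abs(A@c-X[:,2]);X=X[e<2.5*e.std()+.3]
print(len(X),c,np.degrees(c[:2]))
for a in range(195,265,10):
    s=X[(X[:,1]>=a)&(X[:,1]<a+10)];print(a,len(s),s[:,2].mean() if len(s) else 0)
print(cv2.minAreaRect(X[:,:2].astype(np.float32)))
E
```

```text
165 [ 1.24731119e-02 -1.38625076e-03  1.31695939e+02] [ 0.71465667 -0.07942632]
195 14 132.10818565000847
205 30 131.781406385572
215 25 131.94350661268604
225 31 131.45849154446063
235 22 131.52839526152232
245 23 131.96140655470077
255 20 131.4388957939202
((434.7060546875, 230.6701202392578), (62.122161865234375, 31.849000930786133), 85.53018188476562)
```

```bash
python3 -c "
from h import *
go(469.4,28.4,95,176.8)"
```

```text
turn z -1.5906 shift m -0.2512 0.0502 0.0271 |258mm rp [-3.1415e+00  1.0000e-04] clk 3.075
```

Call:
move_arm(
  motion=[
    [0,0,-0.17,-0.025,0.005,0,0.02],
    [0,0,-0.34,-0.055,0.01,0,0.02],
    [0,0,-0.51,-0.09,0.018,0,0.02],
    [0,0,-0.68,-0.125,0.025,0,0.02],
    [0,0,-0.85,-0.16,0.032,0,0.02],
    [0,0,-1.02,-0.195,0.039,0.005,0.02],
    [0,0,-1.19,-0.225,0.045,0.015,0.02],
    [0,0,-1.36,-0.2512,0.0502,0.0271,0.02],
  ],
)

```text
clock: 4.08
eef_pos: [468.9, 27.4, 93.6]
tcp_rot: [-3.141, -0.002, 2.86]
contact_force: [0.9, 0.2, -1.0]
opening: 0.358
grasp_force: 40.1
```

Call:
move_arm(
  motion=[
    [0,0,-0.13,0,0,0,0.02],
    [0,0,-0.2306,0,0,0,0.02],
    [0,0,-0.2306,0,0,0,0.02],
    [0,0,-0.2306,0,0,0,0.02],
  ],
)

```text
clock: 4.58
eef_pos: [469.2, 28.6, 94.4]
tcp_rot: [-3.141, -0.001, 3.084]
contact_force: [-0.4, -0.4, -1.2]
opening: 0.359
grasp_force: 40.1
```

```bash
python3 -c "
from h import *
go(469.4,28.4,60,176.8)"
python3 look.py hover 270 205 350 285 270 230 350 310
```

```text
turn z -0.0021 shift m -0.0002 -0.0002 0.0344 |34mm rp [-3.1414e+00 -1.3000e-03] clk 4.575
```

View pics/hover.png

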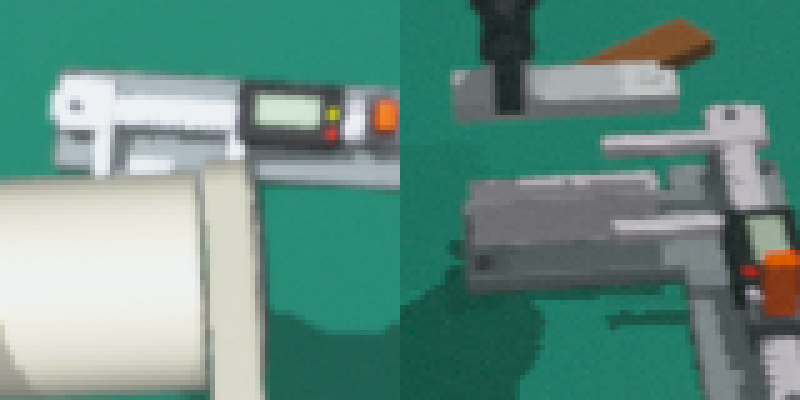

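The side view shows the plate held level above the rest bar. The top view shows only its code end, at crop (130–172, 158–175). I'll check the far-end position from that.

```bash
python3 - <<'E'
from h import *
d=np.load("hover.npz");D=d["Da"];V=d["a"].min(2)
print(V[234:242,292:309])
print(onz("top",[[300,236.5],[295.6,238],[304.6,238]],104))
for u in range(296,305): print(np.round(dep("top",D,[[u,237],[u,238],[u,239]])[:,2]),end=' ')
# expected end: O + 55 along x
o=np.array([498.4,26.8]);e=np.array([.9984,-.0558]);print(o+55*e)
# side: right edge of plate
print("side",onz("side",[[325.5,242.5],[325.5,247]],104))
E
```

```text
[[154 116 115 124 155 176 178 177 175 176 176 176 176 175 172 172 172]
 [148 115 115 136 176 180 181 181 181 180 179 178 178 176 175 176 175]
 [144 116 117 152 210 211 210 210 205 200 199 195 185 177 176 176 175]
 [136 113 121 169 232 233 233 232 230 227 226 222 205 178 174 174 174]
 [131 127 137 178 232 236 234 234 232 229 229 223 196 168 164 165 165]
 [141 155 160 177 210 215 212 211 208 200 200 192 164 154 155 157 157]
 [150 162 165 165 163 162 161 161 162 162 162 161 158 158 158 159 157]
 [164 165 167 167 166 167 168 169 169 171 170 171 172 173 172 174 166]]
[[552.18631619  18.26853118 104.        ]
 [547.93614711  30.40214495 104.        ]
 [548.10253321   5.50204927 104.        ]]
[104. 101.  98.] [ 99. 102. 101.] [102. 102. 102.] [101. 102.  99.] [100.  99.  99.] [102. 101. 100.] [ 10. 102. 101.] [ 13.  98. 103.] [13. 99. 97.] [553.312  23.731]
side [[556.07988688  30.40843667 104.        ]
 [552.7059887    9.15051044 104.        ]]
```

Call:
move_arm(
  motion=[
    [0,0,0,0,0,0.025,0.02],
    [0,0,0,0,0,0.042,0.02],
    [0,0,0,0,0,0.049,0.02],
    [0,0,0,0,0,0.052,0.02],
    [0,0,0,0,0,0.052,0.02],
    [0,0,0,0,0,0.0535,0.02],
    [0,0,0,0,0,0.0535,0.02],
  ],
)

```text
clock: 5.55
eef_pos: [470.3, 28.7, 43.0]
tcp_rot: [3.141, 0.001, 3.086]
contact_force: [-4.6, -0.6, 16.6]
opening: 0.36
grasp_force: 42.0
```

Call:
move_arm(
  motion=[
    [0,0,0,0,0,-0.0015,0.02],
    [0,0,0,0,0,-0.0015,0.04],
    [0,0,0,0,0,-0.0015,0.05],
    [0,0,0,0,0,-0.0015,0.05],
    [0,0,0,0,0,-0.03,0.05],
    [0,0,0,0,0,-0.08,0.05],
    [0,0,0,0,0,-0.09,0.05],
  ],
)

```text
clock: 6.42
eef_pos: [471.5, 28.7, 134.2]
tcp_rot: [3.141, 0.005, 3.086]
contact_force: [0.2, 0.0, 0.0]
opening: 0.586
grasp_force: 0.0
```

```bash
python3 -c "
from h import *
o=np.array([498.4,26.8])
go(578.6,-113.7,115,176.8)"
```

```text
turn z -0.0001 shift m -0.1149 -0.1362 0.0192 |179mm rp [3.1411 0.0045] clk 6.425
```

Call:
move_arm(
  motion=[
    [0,0,0,-0.035,-0.045,0,0.05],
    [0,0,0,-0.075,-0.09,0.005,0.05],
    [0,0,0,-0.105,-0.125,0.012,0.05],
    [0,0,0,-0.1149,-0.1362,0.0192,0.05],
    [0,0,0,-0.1149,-0.1362,0.0192,0.05],
    [0,0,0,-0.1149,-0.1362,0.0192,0.05],
  ],
)

```text
clock: 7.18
eef_pos: [575.7, -112.7, 112.0]
tcp_rot: [3.141, -0.002, 3.086]
contact_force: [0.0, 0.5, -0.2]
opening: 0.585
grasp_force: 0.0
```

```bash
python3 -c "
from h import *
go(578.6,-113.7,62,176.8)"
python3 look.py laid 270 205 350 285 270 230 350 310
```

```text
turn z 0.0005 shift m -0.0030 -0.0008 0.0500 |50mm rp [ 3.1411e+00 -1.6000e-03] clk 7.175
```

View pics/laid.png

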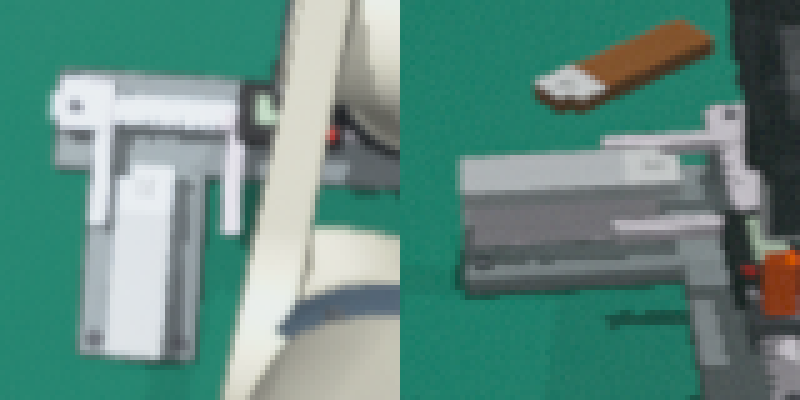

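The plate lies flat on the bar with its code end between the jaws (top crop (145,190)). It has a small gap to the fixed jaw, and the sliding jaw is at (230,190). Next I'll grip the thumb fin.

Call:
move_arm(
  motion=[
    [0,0,0,-0.003,-0.0008,0.01,0.05],
    [0,0,0,-0.003,-0.0008,0.03,0.05],
    [0,0,0,-0.003,-0.0008,0.042,0.05],
    [0,0,0,-0.003,-0.0008,0.0485,0.05],
    [0,0,0,-0.003,-0.0008,0.0485,0.05],
  ],
)

```text
clock: 7.9
eef_pos: [579.6, -114.7, 63.5]
tcp_rot: [3.141, -0.001, 3.086]
contact_force: [0.4, -0.5, -1.2]
opening: 0.587
grasp_force: 0.0
```

Call:
move_arm(
  motion=[
    [0,0,0,0,0,0,0.03],
    [0,0,0,0,0,0,0.02],
    [0,0,0,0,0,0,0.01],
    [0,0,0,0,0,0,0.008],
    [0,0,0,0,0,0,0.008],
    [0,0,0,0,0,0,0.008],
  ],
  grip_force=20,
)

```text
clock: 8.65
eef_pos: [580.1, -114.9, 64.3]
tcp_rot: [-3.141, 0.001, 3.086]
contact_force: [-0.2, -0.7, 6.7]
opening: 0.135
grasp_force: 23.3
```

```bash
python3 -c "
from h import *
s=sensors.sense();print(s['eef_pos'],s['contact_force'],s['opening'],s['tcp_rot'])
o=np.array([498.4,26.8]);a=np.radians(-3.2);d=s['eef_pos'][:2]-o;print(d[0]*np.cos(a)+d[1]*np.sin(a),-d[0]*np.sin(a)+d[1]*np.cos(a))"
```

```text
[ 580.12936566 -114.87714983   64.2696771 ] [-0.23335606 -0.67948209  6.69739454] 0.13539627494988835 [-3.14146152e+00  7.55354302e-04  3.08566504e+00]
89.51056203345235 -136.89398555066774
```

Call:
move_arm(
  motion=[
    [0,0,0,0,0,-0.0008,0.008],
    [0,0,0,0,0,-0.0008,0.008],
    [0,0,0,0,0.004,-0.0008,0.008],
    [0,0,0,0,0.008,-0.0008,0.008],
    [0,0,0,0,0.012,-0.0008,0.008],
    [0,0,0,0,0.016,-0.0008,0.008],
    [0,0,0,0,0.02,-0.0008,0.008],
    [0,0,0,0,0.02,-0.0008,0.008],
  ],
)

```text
clock: 9.65
eef_pos: [581.1, -94.5, 64.7]
tcp_rot: [3.142, 0.0, 3.086]
contact_force: [5.2, -0.0, -5.7]
opening: 0.135
grasp_force: 21.9
```

```bash
python3 look.py sh1 270 205 350 285 270 230 350 310; python3 -c "
from h import *
s=sensors.sense();print(s['eef_pos'],s['contact_force'])
V=np.load('sh1.npz')['a'].min(2)
for r in(244,247): print(V[r,284:325].tolist())"
```

```text
[581.05968512 -94.72692771  64.6558546 ] [ 4.65614298 -0.0643258  -4.50764413]
[42, 39, 55, 124, 210, 229, 225, 194, 138, 186, 227, 230, 229, 226, 224, 222, 223, 230, 230, 223, 180, 106, 94, 111, 170, 223, 226, 209, 115, 159, 195, 197, 197, 195, 197, 196, 196, 194, 183, 168, 209]
[40, 39, 59, 138, 221, 230, 220, 167, 143, 199, 221, 225, 224, 225, 225, 225, 226, 226, 225, 211, 142, 98, 96, 125, 191, 224, 225, 210, 154, 207, 212, 210, 210, 210, 209, 209, 209, 205, 182, 169, 213]
```

Call:
move_arm(
  motion=[
    [0,0,0,0,0.002,0,0.008],
    [0,0,0,0,0.004,0,0.008],
    [0,0,0,0,0.006,0,0.008],
    [0,0,0,0,0.008,0,0.008],
    [0,0,0,0,0.01,0,0.008],
    [0,0,0,0,0.01,0,0.008],
  ],
)

```text
clock: 10.5
eef_pos: [581.6, -84.9, 64.7]
tcp_rot: [-3.142, 0.0, 3.086]
contact_force: [5.1, -1.3, -5.3]
opening: 0.135
grasp_force: 21.8
```

Call:
move_arm(
  motion=[
    [0,0,0,0,0.001,0,0.008],
    [0,0,0,0,0.002,0,0.008],
    [0,0,0,0,0.002,0,0.008],
  ],
)

```text
clock: 10.88
eef_pos: [581.7, -83.0, 64.7]
tcp_rot: [-3.141, 0.0, 3.086]
contact_force: [5.3, -1.5, -5.5]
opening: 0.134
grasp_force: 21.8
```

Call:
move_arm(
  motion=[
    [0,0,0,0,0.001,0,0.008],
    [0,0,0,0,0.002,0,0.008],
    [0,0,0,0,0.002,0,0.008],
  ],
)

```text
clock: 11.25
eef_pos: [581.9, -81.1, 64.7]
tcp_rot: [-3.141, 0.0, 3.086]
contact_force: [5.3, -2.0, -5.5]
opening: 0.135
grasp_force: 21.8
```

```bash
python3 look.py sh2 270 205 350 285 270 230 350 310; python3 -c "
from h import *
s=sensors.sense();print(s['eef_pos'],s['contact_force'])
V=np.load('sh2.npz')['a'].min(2)
for r in(244,247): print(V[r,284:325].tolist())"
```

```text
[581.87770931 -81.13664988  64.68770855] [ 4.95412475 -1.12792041 -5.01599404]
[39, 38, 54, 124, 211, 229, 225, 194, 150, 207, 229, 231, 229, 226, 222, 218, 220, 226, 226, 219, 198, 219, 211, 201, 196, 196, 195, 195, 194, 194, 194, 186, 161, 168, 208, 212, 210, 208, 204, 201, 199]
[40, 40, 60, 138, 221, 230, 221, 167, 144, 201, 223, 224, 225, 225, 224, 219, 219, 219, 220, 212, 192, 220, 210, 209, 209, 208, 208, 209, 208, 209, 206, 190, 163, 211, 216, 215, 215, 213, 212, 209, 207]
```

View pics/sh2.png

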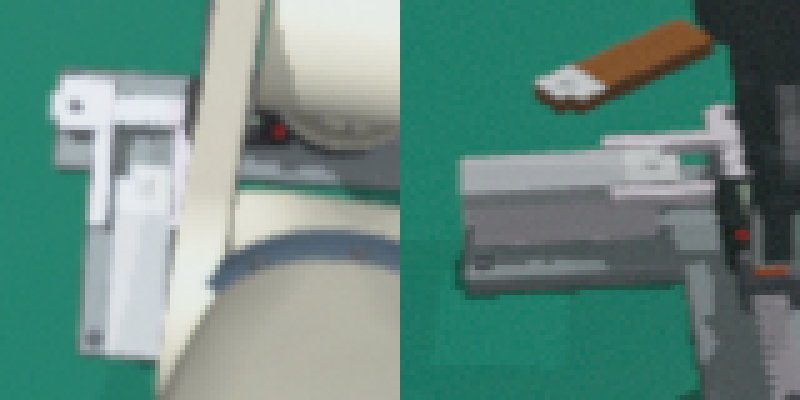

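The jaw has now reached the plate side (top crop (180,190)), with a thin gap left at the fixed jaw. I'll continue in 2 mm steps.

Call:
move_arm(
  motion=[
    [0,0,0,0,0.001,0,0.008],
    [0,0,0,0,0.002,0,0.008],
    [0,0,0,0,0.002,0,0.008],
  ],
)

```text
clock: 11.72
eef_pos: [582.0, -79.1, 64.7]
tcp_rot: [-3.141, 0.0, 3.086]
contact_force: [5.1, -2.5, -6.0]
opening: 0.131
grasp_force: 21.8
```

Call:
move_arm(
  motion=[
    [0,0,0,0,0.001,0,0.008],
    [0,0,0,0,0.002,0,0.008],
    [0,0,0,0,0.002,0,0.008],
  ],
)

```text
clock: 12.1
eef_pos: [582.1, -77.2, 64.7]
tcp_rot: [-3.141, 0.0, 3.086]
contact_force: [5.6, -2.0, -5.1]
opening: 0.136
grasp_force: 21.8
```

```bash
python3 look.py sh3 285 215 315 285 300 245 350 290; python3 -c "
from h import *
s=sensors.sense();print(s['eef_pos'],s['contact_force'])
V=np.load('sh3.npz')['a'].min(2)
for r in(244,247): print(V[r,284:312].tolist())"
```

```text
[582.0796646  -77.20281298  64.66487105] [ 5.47878115 -3.00833338 -5.58556866]
[40, 41, 54, 124, 210, 229, 226, 219, 229, 230, 230, 226, 223, 219, 218, 223, 226, 226, 220, 196, 204, 199, 196, 196, 195, 195, 194, 194]
[39, 39, 60, 138, 221, 230, 224, 207, 224, 226, 226, 226, 226, 224, 220, 221, 221, 220, 220, 217, 207, 210, 207, 208, 208, 207, 208, 208]
```

Call:
move_arm(
  motion=[
    [0,0,0,0,0.001,0,0.008],
    [0,0,0,0,0.002,0,0.008],
    [0,0,0,0,0.002,0,0.008],
  ],
)

```text
clock: 12.58
eef_pos: [582.2, -75.4, 64.7]
tcp_rot: [-3.141, 0.0, 3.086]
contact_force: [5.0, -2.8, -5.3]
opening: 0.135
grasp_force: 21.8
```

Call:
move_arm(
  motion=[
    [0,0,0,0,0.001,0,0.008],
    [0,0,0,0,0.002,0,0.008],
    [0,0,0,0,0.002,0,0.008],
    [0,0,0,0,0.002,0,0.008],
  ],
)

```text
clock: 13.08
eef_pos: [582.3, -73.6, 64.7]
tcp_rot: [-3.141, 0.0, 3.086]
contact_force: [4.4, -4.8, -5.8]
opening: 0.135
grasp_force: 21.8
```

```bash
python3 look.py sh4 285 215 325 255 300 245 350 290; python3 -c "
from h import *
s=sensors.sense();print(s['eef_pos'],s['contact_force'])
V=np.load('sh4.npz')['a'].min(2)
for r in(244,247): print(V[r,284:312].tolist())"
```

```text
[582.33001121 -73.59365068  64.70775493] [ 5.08248352 -3.87839378 -4.89521773]
[40, 40, 53, 123, 210, 229, 228, 222, 229, 230, 229, 223, 217, 215, 218, 222, 226, 224, 217, 200, 197, 195, 194, 194, 194, 194, 194, 190]
[37, 41, 59, 137, 221, 229, 224, 210, 224, 226, 226, 224, 220, 219, 219, 221, 219, 217, 203, 210, 209, 208, 209, 207, 207, 208, 207, 193]
```

View pics/sh4.png

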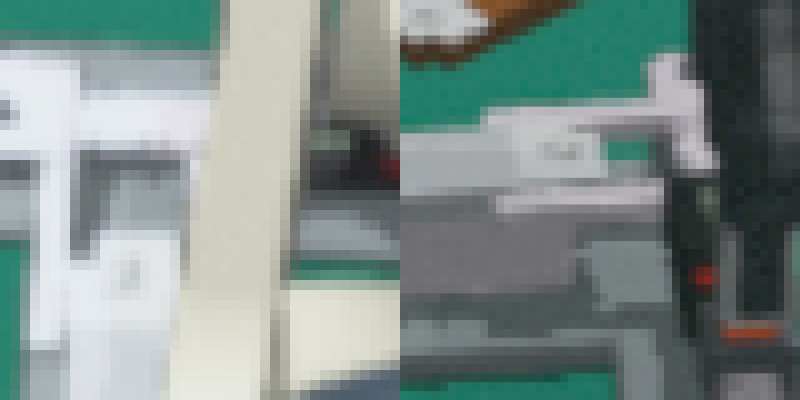

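```bash
cat > f.py <<'E'
from h import *
F=[]
for _ in range(6): grab_frame("top");F.append(sensors.sense()["contact_force"])
print(np.mean(F,0),np.std(F,0),sensors.sense()["eef_pos"])
E
python3 f.py
```

```text
[ 5.09845445 -4.1540397  -5.67394002] [0.29240863 0.3081637  0.42003793] [582.31145327 -73.60383003  64.68943642]
```

Call:
move_arm(
  motion=[
    [0,0,0,0,0.001,0,0.008],
    [0,0,0,0,0.0015,0,0.008],
    [0,0,0,0,0.0015,0,0.008],
  ],
)

```text
clock: 13.85
eef_pos: [582.4, -72.2, 64.7]
tcp_rot: [-3.141, 0.001, 3.086]
contact_force: [5.0, -6.1, -4.7]
opening: 0.135
grasp_force: 21.8
```

```bash
python3 f.py
```

```text
[ 4.86142151 -5.04073791 -5.38944899] [0.40802006 0.36806825 0.19563785] [582.38739179 -72.27395212  64.7069231 ]
```

Call:
move_arm(
  motion=[
    [0,0,0,0,-0.003,0,0.008],
    [0,0,0,0,-0.006,0,0.008],
    [0,0,0,0,-0.01,0,0.008],
    [0,0,0,0,-0.015,0,0.008],
    [0,0,0,0,-0.02,0,0.008],
    [0,0,0,0,-0.026,0,0.008],
    [0,0,0,0,-0.032,0,0.008],
    [0,0,0,0,-0.032,0,0.008],
  ],
)

```text
clock: 15.15
eef_pos: [580.5, -103.7, 64.6]
tcp_rot: [3.142, 0.0, 3.085]
contact_force: [4.0, -0.0, -5.7]
opening: 0.137
grasp_force: 21.8
```

Call:
move_arm(
  motion=[
    [0,0,0,0,0,0,0.03],
    [0,0,0,0,0,0,0.05],
    [0,0,0,0,0,0,0.05],
    [0,0,0,0,0,-0.02,0.05],
    [0,0,0,0,0,-0.06,0.05],
    [0,0,0,0,0,-0.08,0.05],
    [0,0,0,0.03,-0.03,-0.08,0.05],
    [0,0,0,0.06,-0.06,-0.08,0.05],
  ],
)

```text
clock: 16.15
eef_pos: [516.5, -160.1, 145.1]
tcp_rot: [-3.141, 0.0, 3.087]
contact_force: [1.2, -0.2, -0.1]
opening: 0.58
grasp_force: 0.0
```

Call:
move_arm(
  motion=[
    [0,0,0,0.04,-0.04,0,0.05],
    [0,0,0,0.08,-0.08,0,0.05],
    [0,0,0,0.08,-0.08,0,0.05],
    [0,0,0,0.08,-0.08,0,0.05],
  ],
)

```text
clock: 16.65
eef_pos: [433.1, -235.4, 144.9]
tcp_rot: [3.142, 0.001, 3.085]
contact_force: [0.2, -0.4, -0.3]
opening: 0.585
grasp_force: 0.0
```

```bash
python3 look.py back 270 205 350 285 270 230 350 310
```

```text
(no output)
```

View pics/back.png

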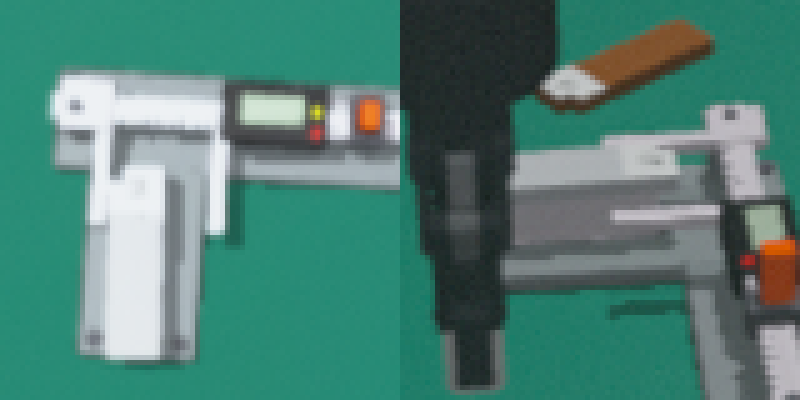

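Jaw is clear (top crop (217,190)), and the plate is against the fixed jaw with its notch at the upper left. Now I'll locate the plate for the regrip.

```bash
python3 - <<'E'
from h import *
V=np.load("back.npz")["a"].min(2).astype(float)
def edge(p,t):  # subpixel crossings
    return [i+(t-p[i])/(p[i+1]-p[i]) for i in range(len(p)-1) if (p[i]-t)*(p[i+1]-t)<0]
L=[];R=[]
for r in range(254,272):
    e=edge(V[r,284:312],203); L.append([284+e[0],r]);R.append([284+e[-1],r])
L=onz("top",L,50);R=onz("top",R,50)
for n,P in(("L",L),("R",R)):
    f=np.polyfit(P[:,0],P[:,1],1);print(n,np.degrees(np.arctan(f[0])),P[:,1].mean(),P[:,0].mean())
B=[];T=[]
for c in range(294,301):
    B.append([c,270+edge(V[270:285,c],150)[-1]])
for c in range(297,302):
    e=edge(V[232:244,c],205);T.append([c,232+e[-1] if e else np.nan])
print("bottom",onz("top",B,50)[:,:2].mean(0),"top",onz("top",T,50)[:,:2].mean(0))
E
```

```text
L -1.1965968948268932 46.195757101231116 482.0800958343899
R -0.8498954148446984 15.21007843124443 482.2908779570105
bottom [442.58804039  27.56491878] top [554.45653163  22.92408794]
```

```bash
python3 -c "
from h import *
go(459.6,32.8,100,176.8)"
```

```text
turn z 0.0008 shift m -0.0112 0.2686 0.0448 |273mm rp [3.1416e+00 5.0000e-04] clk 16.75
```

Call:
move_arm(
  motion=[
    [0,0,0,-0.002,0.04,0,0.055],
    [0,0,0,-0.004,0.095,0,0.055],
    [0,0,0,-0.006,0.15,0,0.055],
    [0,0,0,-0.008,0.205,0.01,0.055],
    [0,0,0,-0.01,0.25,0.025,0.055],
    [0,0,0,-0.0112,0.2686,0.0448,0.055],
    [0,0,0,-0.0112,0.2686,0.0448,0.055],
    [0,0,0,-0.0112,0.2686,0.0448,0.055],
  ],
)

```text
clock: 17.75
eef_pos: [459.3, 32.5, 100.2]
tcp_rot: [-3.141, 0.0, 3.087]
contact_force: [-0.6, -0.1, 1.2]
opening: 0.647
grasp_force: 0.0
```

```bash
python3 -c "
from h import *
go(459.6,32.8,30,176.8)"
```

```text
turn z 0.0012 shift m -0.0003 0.0004 0.0702 |70mm rp [-3.1414e+00  1.0000e-04] clk 17.75
```

Call:
move_arm(
  motion=[
    [0,0,0,0,0,0.02,0.055],
    [0,0,0,0,0,0.04,0.055],
    [0,0,0,0,0,0.055,0.055],
    [0,0,0,0,0,0.065,0.055],
    [0,0,0,0,0,0.0702,0.055],
    [0,0,0,0,0,0.0702,0.055],
  ],
)

```text
clock: 18.5
eef_pos: [459.0, 32.2, 29.6]
tcp_rot: [-3.142, -0.0, 3.086]
contact_force: [0.3, -0.3, 0.2]
opening: 0.647
grasp_force: 0.0
```

Call:
move_arm(
  motion=[
    [0,0,0,0,0,0,0.045],
    [0,0,0,0,0,0,0.035],
    [0,0,0,0,0,0,0.025],
    [0,0,0,0,0,0,0.02],
    [0,0,0,0,0,0,0.02],
  ],
  grip_force=45,
)

```text
clock: 19.12
eef_pos: [459.3, 32.3, 30.2]
tcp_rot: [3.142, 0.001, 3.086]
contact_force: [-1.1, -0.5, 5.2]
opening: 0.362
grasp_force: 44.3
```

Call:
move_arm(
  motion=[
    [0,0,0,0,0,0,0.02],
    [0,0,0,0,0,-0.003,0.02],
    [0,0,0,0,0,-0.01,0.02],
    [0,0,0,0,0,-0.03,0.02],
    [0,0,0,0,0,-0.06,0.02],
    [0,0,0,0,0,-0.09,0.02],
    [0,0,0,0,0,-0.105,0.02],
    [0,0,0,0,0,-0.105,0.02],
  ],
)

```text
clock: 20.12
eef_pos: [459.6, 32.4, 135.5]
tcp_rot: [3.141, 0.002, 3.086]
contact_force: [-0.5, 0.7, -1.6]
opening: 0.366
grasp_force: 44.8
```

```bash
python3 -c "
from h import *
e=np.array([np.cos(np.radians(14.26)),np.sin(np.radians(14.26))])
t=np.array([532.5,-356])-82*e;print(t)
go(*t,145,194.26)"
```

```text
[ 453.02658949 -376.19844106]
turn z -0.3048 shift m -0.0162 -0.4083 -0.0095 |409mm rp [3.1413e+00 2.1000e-03] clk 20.125
```

Call:
move_arm(
  motion=[
    [0,0,-0.04,-0.002,-0.03,-0.005,0.02],
    [0,0,-0.09,-0.004,-0.085,-0.0095,0.02],
    [0,0,-0.14,-0.006,-0.145,-0.0095,0.02],
    [0,0,-0.19,-0.008,-0.21,-0.0095,0.02],
    [0,0,-0.23,-0.01,-0.27,-0.0095,0.02],
    [0,0,-0.27,-0.012,-0.33,-0.0095,0.02],
    [0,0,-0.29,-0.0145,-0.38,-0.0095,0.02],
    [0,0,-0.3048,-0.0162,-0.4083,-0.0095,0.02],
  ],
)

```text
clock: 21.12
eef_pos: [451.4, -378.4, 142.4]
tcp_rot: [3.14, -0.001, -2.894]
contact_force: [-0.3, -0.6, -1.2]
opening: 0.363
grasp_force: 44.9
```

Call:
move_arm(
  motion=[
    [0,0,0,0,0,0,0.02],
    [0,0,0,0,0,0,0.02],
    [0,0,0,0,0,0,0.02],
  ],
)

```text
clock: 21.5
eef_pos: [452.2, -375.0, 143.7]
tcp_rot: [3.141, -0.001, -2.892]
contact_force: [-0.1, -0.2, -1.5]
opening: 0.363
grasp_force: 45.0
```

```bash
python3 look.py fin 380 180 460 260 290 260 450 420; python3 - <<'E'
from h import *
go(453.0,-376.2,130,194.26)
d=np.load("fin.npz");D=d["Da"]
uu,vv=np.meshgrid(np.arange(400,460),np.arange(200,275));X=dep("top",D,np.c_[uu.ravel(),vv.ravel()])
X=X[(X[:,2]>140)&(X[:,2]<185)&(X[:,0]>478)&(X[:,0]<580)]
r=cv2.minAreaRect(X[:,:2].astype(np.float32));print(len(X),r)
A=np.c_[X[:,:2]-X[:,:2].mean(0),np.ones(len(X))]
c=np.linalg.lstsq(A,X[:,2],rcond=None)[0];print(c,X[:,:2].mean(0))
E
```

```text
turn z 0.0011 shift m -0.0003 -0.0010 0.0141 |14mm rp [ 3.1413e+00 -2.0000e-04] clk 21.6
327 ((510.1008605957031, -360.6665344238281), (68.30076599121094, 33.690433502197266), 13.663031578063965)
[ 1.25046776e-02 -3.85539384e-02  1.62872335e+02] [ 510.09522336 -360.20284034]
```

View pics/fin.png

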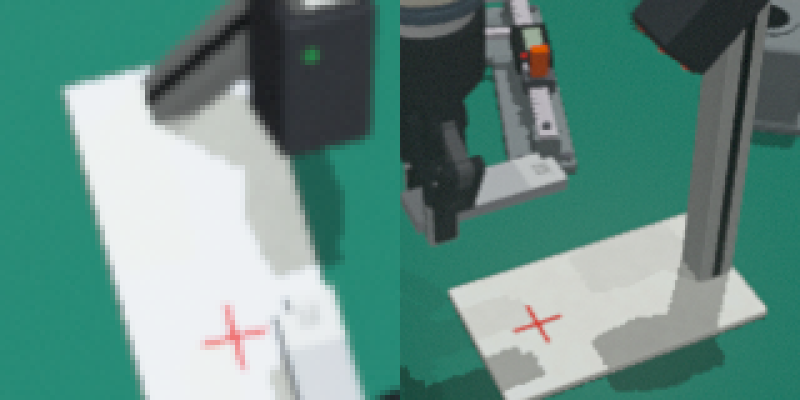

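```bash
python3 - <<'E'
from h import *
d=np.load("fin.npz");D=d["Da"];V=d["a"]
print("code top",onz("top",[[441.6,242.4]],163.5),"side",onz("side",[[347.2,327.2]],163.5))
uu,vv=np.meshgrid(np.arange(400,460),np.arange(200,275));X=dep("top",D,np.c_[uu.ravel(),vv.ravel()])
X=X[(X[:,2]>155)&(X[:,2]<172)&(X[:,0]>480)&(X[:,0]<580)]
for _ in range(5):
    A=np.c_[X[:,:2]-X[:,:2].mean(0),np.ones(len(X))];c=np.linalg.lstsq(A,X[:,2],rcond=None)[0];q=abs(A@c-X[:,2]);X=X[q<2.5*q.std()]
a=np.radians(14.26);e=np.array([np.cos(a),np.sin(a)]);n=np.array([-e[1],e[0]])
print(len(X),c,"along",c[:2]@e,"across",c[:2]@n,q.std())
p=X[:,:2]@e;w=X[:,:2]@n;print("along",p.max(),"across",w.min(),w.max(),"want end",np.array([532.5,-356])@e+12,"mid",np.array([532.5,-356])@n)
s=sensors.sense()["eef_pos"][:2];print("tcp",s@e,s@n)
# red cross colour recheck
hsv=cv2.cvtColor(V,cv2.COLOR_RGB2HSV);m=(hsv[...,1]>70)&((hsv[...,0]<10)|(hsv[...,0]>170));v,u=np.nonzero(m[230:260,410:440]);print("cross",len(u),onz("top",[[(u.min()+u.max())/2+410,(v.min()+v.max())/2+230]],8))
B=d["b"];hsv=cv2.cvtColor(B,cv2.COLOR_RGB2HSV);m=(hsv[...,1]>90)&((hsv[...,0]<10)|(hsv[...,0]>170));v,u=np.nonzero(m[370:410,320:370]);print("cross side",len(u),onz("side",[[(u.min()+u.max())/2+320,(v.min()+v.max())/2+370]],8))
E
```

```text
code top [[ 533.38482878 -355.70923663  163.5       ]] side [[ 533.15880029 -356.09038655  163.5       ]]
88 [-1.36736740e-03 -1.35020793e-02  1.62839834e+02] along -0.004651101257261108 across -0.012749239009443789 0.33051261844679114
along 438.40217976204485 across -491.35648398429385 -458.39574571985156 want end 440.4017814640572 mid -476.19760986214766
tcp 346.11151304952466 -475.2021231236971
cross 18 [[ 532.4777418  -354.53015836    8.        ]]
cross side 52 [[ 530.92489969 -356.32795817    8.        ]]
```

The code sits over the cross to about 1 mm, with the plate level and the notch to +y. I'll lower 14 mm and hold.

Call:
move_arm(
  motion=[
    [0,0,0,0,-0.0005,0.005,0.02],
    [0,0,0,0,-0.0005,0.01,0.02],
    [0,0,0,0,-0.0005,0.014,0.02],
    [0,0,0,0,-0.0005,0.014,0.02],
    [0,0,0,0,-0.0005,0.014,0.02],
    [0,0,0,0,-0.0005,0.014,0.02],
    [0,0,0,0,-0.0005,0.014,0.02],
  ],
)

```text
clock: 22.48
eef_pos: [452.6, -376.8, 130.3]
tcp_rot: [-3.141, 0.0, -2.893]
contact_force: [-0.3, -0.8, -2.1]
opening: 0.363
grasp_force: 45.0
```

```bash
python3 -c "
from h import *
go(453.0,-376.2,130.2,194.26);s=sensors.sense();print(s['eef_pos'],s['qvel'].round(3),s['grasp_force'])
print(order.sign_off())"
```

```text
turn z -0.0000 shift m -0.0006 0.0005 0.0001 |1mm rp [-3.1414e+00  1.0000e-04] clk 22.475
[ 452.56397315 -376.82736253  130.33337591] [-0.001  0.     0.002  0.002 -0.001  0.   ] 44.957027435302734
the job is handed in; nothing more can be done
None
```

The job is handed in at 22.5 s: the plate was laid on the rest bar, pressed against the fixed jaw at about 5 N and freed. It is now held level by its plain end, label face up and code end towards the reader, with its code within about 1–2 mm of the red cross at about 150 mm by the last measurements.

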